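Clamp a nameplate blank and mark it with a spring punch

TASK

Push the red handle of the toggle clamp down past its dead point so that the clamp holds the blue-painted plate by itself. Then take the orange-handled marking punch, stand it squarely on the white spot of the plate, press its handle fully down for about half a second without forcing it, and lift it straight up without sliding it on the plate. Finally stand the punch back upright on its round rubber pad and let go, leaving the plate clamped and the other things where they are.

Things in the scene. Friction and masses are not known exactly. Their poses are not given: they have to be found in the camera images.
- fixture: Fixed marking fixture: dark steel base 110 (x) x 270 (y) x 12 mm with aluminium rails (to 20 mm high) round the plate and a toggle clamp of bright steel. Origin on the bench; in its own frame the base reaches y -160 to +110 mm. Seen in its own frame, the clamp's red handle points to +y and its arm with a rubber pad points to -y, over the plate. Raised, clamp and handle stand up to 150 mm above the bench; the bracket is 40 mm wide in x and 66 mm high.
- clamp_handle (a joint): Red handle's angle, rad: 0 open (it rises 1.17 rad above level, toward the fixture's +y; starts at 0 to 0.08), growing as it is pushed down; dead point 0.95; 1.12 closed, on its stop (almost level). From 0.7 to 0.95 the pad's spring resists (up to 6 N at the grip); past 0.95 it stays closed, let go short of it it is pushed back toward 0.75. Below 0.7 it stays where left.
- handle_grip (a point): Point on the centre line of the red handle (a round grip 18 mm thick, 56 mm long), 75 mm from the handle's hinge and 17 mm short of its free end. Moves with the handle.
- handle_hinge (a point): Hinge of the red handle, at x 0, y +90 mm, z 60 mm in the fixture's frame; the hinge axis is the fixture's x axis. Fixed to the fixture; its axes are the fixture's.
- clamp_pad: Spring-loaded spindle with a black rubber tip (20 mm across) at the end of the clamp's arm; it comes down on the plate near its +y end, about 25 mm to the -y side of the fixture's origin. Origin on the spindle's axis at the arm, 42.5 mm above the tip's underside.
- plate: Loose aluminium plate with its top coated in blue layout paint, 80 (x) x 130 (y) x 6 mm lying in the fixture between the rails, with 2 mm play at each side and 5 to 22 mm at the end stop. Origin at the centre of its underside, 12 mm above the bench; its axes are parallel to the fixture's.
- spot (a point): Centre of the white painted spot (12 mm across, thin white cross lines 50 mm long through it) on the plate's top face, 30 mm from the plate's centre toward its -y end; 18 mm above the bench, z up.
- punch: Marking punch, 121 mm tall, standing upright: round steel foot 44 mm across (blue band) narrowing to a 26 mm sleeve, 45 mm high, and above it a spring-loaded handle. Origin at the centre of the foot's flat underside, where the mark is made; z up along the punch. Whole punch 0.32 kg.
- punch_press (a joint): How far the punch's handle is pressed down into its foot, m: 0 at rest, 0.010 on its stop. The spring takes 4 N to begin and 14 N at the stop; it springs back by itself. The mark is made from 0.007 on.
- punch_grip (a point): Where to hold the punch: middle of the orange round grip, 28 mm thick, 50 mm long, on the punch's axis 88 mm above the foot's underside (unpressed). Just below the grip, 24 mm under this point, is a steel collar 38 mm across.
- park_pad: Fixed round black rubber pad 80 mm across and 6 mm thick on the bench, the punch's place. A grey open bin, 120 mm high and turned about 0.42 rad, stands behind it, at least 70 mm from its centre. Origin at the centre of its underside, on the bench.
- wrench_13_b: Bystander: steel wrench 170 mm long lying on the bench. Origin at the centre of its underside.
- bearing_b: Bystander: ball bearing 52 mm across, 15 mm high. Origin at the centre of its underside.
- black_tape_b: Bystander: roll of black tape 72 mm across, 18 mm high. Origin at the centre of its underside.
Things that resemble listed ones, but are neither listed nor needed, are in the scene too. What is shaped like the punch but green is not meant.

How it is judged:
By the outcome, as a careful person would: the job done as asked, in the order asked, and still so for the second after the job is handed in, with the robot touching nothing.
It also fails if it takes over 72 s, if anything falls off the work surface, if the arm or the gripper's body presses on something with over 40 N, if the wrist force passes 120 N, or if a joint passes its speed limit or range.

ROBOT

A 6-joint arm with a two-finger parallel gripper is mounted at the origin on a cart in front of the work surface, level with it; the furniture and walls round the work are solid. World frame = base frame: x ahead of the robot, y to its left, z up, the work surface at z = 0. Lengths are in m, angles in rad, forces in N, time in s.
With the tool pointing down it reaches from about 0.35 to 0.725 m from the base axis. Payload 6 kg.
Tool frame: the origin (TCP) lies on the front face of the gripper's body, between the roots of the fingers; the fingertips stand 73 mm ahead of it and the grasp point (between the pads) lies 54 mm ahead of it; z points along the fingers, y is the line along which they close (so a half turn about z gives the same grasp; the last joint's range is limited). The gripper opens to 85 mm and grips with 20 to 120 N. Pads are 22 mm wide; open, the fingers measure 114 mm over their backs; the gripper's body (76 mm by 85 mm) begins 54 mm behind the grasp point. The pads swing forward as they close: fully open they stand 13 mm farther back than shut.
Start: joints at [1.498, 0.04, 0.085, 0, -1.615, -0.334], TCP at [0.237, 0.551, 0.304] pointing down, gripper open.
Joint ranges: [-2.56, 2.56], [-1.29, 2.01], [-1.08, 1.49], [-3.29, 1.98], [-2.81, -0.18], [-2.99, 2.99]. Speed limits (rad/s): [2.57, 2.57, 3.01, 3.14, 3.14, 3.14].

INTERFACE

Orientations are given as a rotation vector (axis times angle).
In Python, from rig import bot gives the robot as it stands.
- The arm moves only by the shell command python3 -m crank 'ROWS' [FORCE]. ROWS is JSON, a list that holds one entry, the list of rows, each a list of 7 numbers: the turn, a rotation vector about the tool's x, y, z in degrees, then the shift along the tool's x, y, z in mm, then the opening, from 0 (shut) to 1 (fully open). A call has 1 to 20 rows; each row shifts and turns the commanded pose from where the row before left it, along the tool's axes as they then stand; what a row does not reach is not made up. A row lasts 1/12 s, in which the tool goes at most 41.7 mm and 7.16 degrees, less where a joint would pass 70% of its speed; a pose out of reach is approached as far as the arm can. A call is refused whole if a number of a shift passes 41.7 or a number of a turn 7.16, either way. A call with a gripper value outside its range is refused whole. The fingers move at their own pace and stop on an object; FORCE is the grip in N (left out, the last holds). Time passes only in rows, so rows that do not move let the fingers close. It gives the time, the measured TCP pose, the force, the opening and the grip force at its end, in the units of the state.
- bot.get_obs(): the state, without advancing time (a new reading comes with each control period).
- bot.camera(name): name is "scene" or "top" or "wrist"; returns the picture (400x640x3 uint8, red, green, blue); there is no depth.
- bot.camera_params(name): a dict with "intrinsics" (3x3 intrinsics, pixels), "R" (3x3) and "t" (3): a world point X has camera coordinates R X + t. Camera axes: x right, y down, z forward; pixel columns grow to the right and rows downward; lengths in m; the calibration is good to about 2 mm. A picture is of the moment at which its call begins: read the wrist's pose just before it. camera_params takes no time and is no camera call; for the wrist camera it gives the pose at the moment of the call.
- bot.close_job(): hands the job in; it is judged then, once.
The state is a dict: "time": time; "qpos": joint angles; "qd": joint speeds; "tau": joint torques, N m; "position": TCP position; "orientation": TCP orientation; "wrist_force": force on the tool from outside, world axes, zero at the start; "torque": the same for the moment, N m; "gripper_width": opening from 0.0 (shut) to 1.0 (fully open); "grasp_force": force on a finger pad.
Only numpy, scipy, OpenCV 4.12 (cv2) and the standard library are available. Lean on these libraries where they do the work, as an engineer would, in place of code of your own. Each camera call takes 0.05 s, during which the arm holds its last target. There are 200 camera calls.

## Working session

There is one attempt and no reset: what is moved stays moved. The work goes in short steps, Python scripts to look and compute and a shell command to move; the robot and the scene stay as the last step left them, time stands still between calls to the robot, and variables do not carry over. Pictures are saved under pics/ and viewed, at most 10 in all, crops included, and the job is handed in when it is done.

```bash
mkdir -p pics; ls; python3 - <<'E'
from rig import bot
import cv2,numpy as np
o=bot.get_obs();print({k:np.round(v,3).tolist() for k,v in o.items()})
for n in("scene","top"):
    cv2.imwrite(f"pics/{n}0.png",bot.camera(n)[:,:,::-1]);p=bot.camera_params(n);print(n,{k:np.round(v,4).tolist() for k,v in p.items()})
E
```

```text
pics
{'time': 0.0, 'qpos': [1.498, 0.041, 0.084, -0.0, -1.616, -0.334], 'qd': [-0.0, -0.001, 0.0, -0.0, -0.002, 0.001], 'tau': [0.0, -36.82, 34.742, 6.932, -0.005, 0.0], 'position': [0.237, 0.551, 0.303], 'orientation': [3.075, -0.634, -0.0], 'wrist_force': [-0.44, 0.285, 1.035], 'torque': [0.014, 0.013, 0.005], 'grasp_force': 0.0, 'gripper_width': 0.997}
scene {'intrinsics': [[510.2163, 0.0, 308.9442], [0.0, 510.2163, 198.3979], [0.0, 0.0, 1.0]], 'R': [[0.5134, -0.858, 0.0152], [-0.3754, -0.2405, -0.8951], [0.7717, 0.4539, -0.4456]], 't': [-0.3488, 0.2712, 1.8197]}
top {'intrinsics': [[419.5183, 0.0, 319.3016], [0.0, 419.5183, 199.3572], [0.0, 0.0, 1.0]], 'R': [[-0.038, -0.9993, -0.0028], [-0.9764, 0.0377, -0.2128], [0.2128, -0.0053, -0.9771]], 't': [-0.0889, 0.5079, 1.4267]}
```

View pics/top0.png

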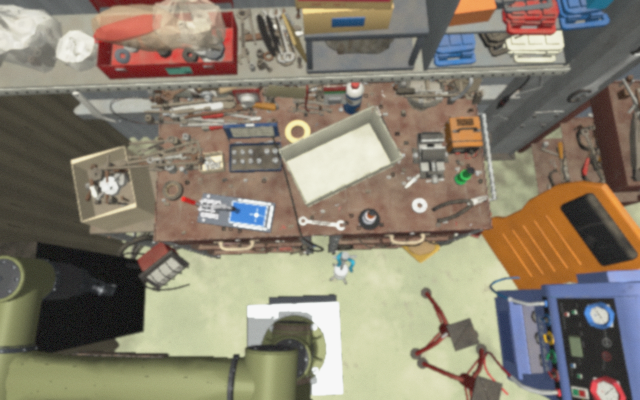

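View pics/scene0.png

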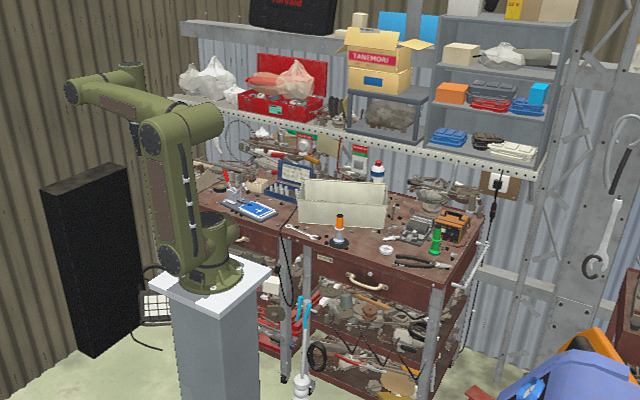

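The top view shows the fixture with the red handle near (188,200), the plate near (250,214) and the punch near (369,217), with the bin behind it. I'll enlarge these areas.

```bash
cat > h.py <<'E'
from rig import bot
import cv2,numpy as np
def ray(cam,uv,z,p=None):
    p=p or bot.camera_params(cam);K,R,t=[np.array(p[k]) for k in("intrinsics","R","t")]
    c=-R.T@t;d=R.T@np.linalg.solve(K,[uv[0],uv[1],1]);return c+d*(z-c[2])/d[2]
def proj(cam,X,p=None):
    p=p or bot.camera_params(cam);K,R,t=[np.array(p[k]) for k in("intrinsics","R","t")]
    x=K@(R@np.array(X)+t);return x[:2]/x[2]
E
python3 - <<'E'
from h import *
a=cv2.imread("pics/top0.png");b=cv2.imread("pics/scene0.png")
A=cv2.resize(a[185:245,160:290],None,fx=6,fy=6,interpolation=2)[:300]
A=cv2.resize(a[190:235,175:305],(780,270),interpolation=cv2.INTER_CUBIC)
B=cv2.resize(a[190:240,335:400],(390,300),interpolation=cv2.INTER_CUBIC)
C=cv2.resize(b[205:255,305:370],(390,300),interpolation=cv2.INTER_CUBIC)
cv2.imwrite("pics/c1.png",np.vstack([A,np.hstack([B,C])]))
print(ray("top",(254,214),.018),ray("top",(188,200),.12),ray("top",(369,222),.006),ray("scene",(340,246),.006))
E
```

```text
[0.46734036 0.12815368 0.018     ] [0.50476707 0.33476978 0.12      ] [ 0.42431316 -0.28437961  0.006     ] [ 0.40752451 -0.30402002  0.006     ]
```

View pics/c1.png

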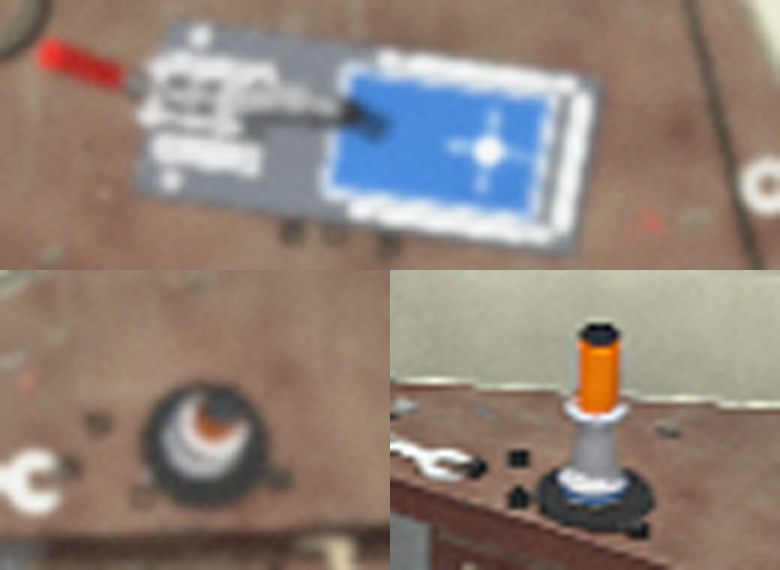

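Crops: spot at top px (256.3,215.2), handle tip ≈(183.3,198.7), rubber pad centre ≈(369.5,219.3), and base corners are visible. The punch stands on the pad. Next I'll fit the fixture pose.

```bash
python3 - <<'E'
from h import *
from scipy.optimize import least_squares
px=lambda u,v:(175+u/6,190+v/6)
base=[px(165,20),px(600,75),px(575,250),px(138,190)]
loc=np.array([[55,110,12],[55,-160,12],[-55,-160,12],[-55,110,12]])/1000
s=ray("top",px(488,151),.018);print("spot",s)
def T(q,X): c,sn=np.cos(q[2]),np.sin(q[2]);return np.array([q[0]+c*X[0]-sn*X[1],q[1]+sn*X[0]+c*X[1],X[2]])
tip=np.array([0,90+90*np.cos(1.13),60+90*np.sin(1.13)])/1000
def f(q):
    r=[proj("top",T(q,l))-b for l,b in zip(loc,base)]+[proj("top",T(q,tip))-px(50,52)]
    return np.ravel(r)
r=least_squares(f,[.49,.2,-.18]);print(r.x,r.fun.round(1))
print("hinge",T(r.x,[0,.09,.06]),"grip0",T(r.x,[0,.09+.075*np.cos(1.13),.06+.075*np.sin(1.13)]))
sl=np.linalg.inv(np.array([[np.cos(r.x[2]),-np.sin(r.x[2])],[np.sin(r.x[2]),np.cos(r.x[2])]]))@(s[:2]-r.x[:2]);print("spot in fixture",sl)
print("park",ray("top",(369.5,219.3),.006))
# punch scene: grip px centre
print("punch top scene z.121",ray("scene",(305+(599-390)/6,205+(333-270)/6),.121),"top",ray("top",(335+215/6,190+(405-270)/6),.121))
p=bot.camera_params("wrist");R=np.array(p["R"]);print(-R.T@p["t"],R.round(3).tolist(),p["intrinsics"])
E
```

```text
spot [0.4627587 0.1197953 0.018    ]
[ 0.48223864  0.21692152 -0.16972787] [ 0.2 -0.7  0.7 -0.4  0.2  0.3 -1.2  0.5  0.   0.3]
hinge [0.49744092 0.30562829 0.06      ] grip0 [0.50284608 0.33716797 0.12783091]
spot in fixture [-0.00279404 -0.09902103]
park [ 0.43408837 -0.28680572  0.006     ]
punch top scene z.121 [ 0.43803978 -0.28171939  0.121     ] top [ 0.43807025 -0.27838867  0.121     ]
[0.30990416 0.52015946 0.37218264] [[-0.396, -0.918, 0.001], [-0.873, 0.377, 0.309], [-0.284, 0.122, -0.951]] [[333.92686145   0.         318.570143  ]
 [  0.         333.92686145 190.43034415]
 [  0.           0.           1.        ]]
```

```bash
python3 -m crank '[[[0,0,6.95,0,0,0,1],[0,0,6.95,0,0,0,1],[0,0,6.95,0,0,0,1],[0,0,6.95,0,0,0,1],[0,0,6.95,0,0,0,1],[0,0,6.95,0,0,0,1],[0,0,6.95,0,0,0,1],[0,0,6.95,0,0,0,1],[0,0,6.95,0,0,0,1],[0,0,6.95,0,0,0,1],[0,0,6.95,0,0,0,1],[0,0,0,18,-33,0,1],[0,0,0,18,-33,0,1],[0,0,0,18,-33,0,1],[0,0,0,18,-33,0,1],[0,0,0,18,-33,0,1],[0,0,0,18,-33,0,1],[0,0,0,18,-33,0,1],[0,0,0,18,-33,0,1],[0,0,0,18,-33,0,1]]]' 30
python3 - <<'E'
from h import *
import json
o=bot.get_obs();p=bot.camera_params("wrist");cv2.imwrite("pics/w1.png",bot.camera("wrist")[:,:,::-1])
json.dump({k:np.array(v).tolist() for k,v in p.items()},open("w1.json","w"))
print(o["position"],o["orientation"],o["qpos"])
E
```

```text
time: 1.77
position: [0.5037, 0.3396, 0.3035]
orientation: [2.024, -2.402, -0.0]
wrist_force: [0.3, 0.4, 0.6]
gripper_width: 0.996
grasp_force: 0.0
[0.50371669 0.33960036 0.30353294] [ 2.02427877e+00 -2.40170367e+00 -1.14425357e-04] [ 9.22475501e-01  6.04759573e-02  1.05292464e-01 -2.01708297e-04
 -1.61617423e+00 -1.09262265e+00]
```

View pics/w1.png

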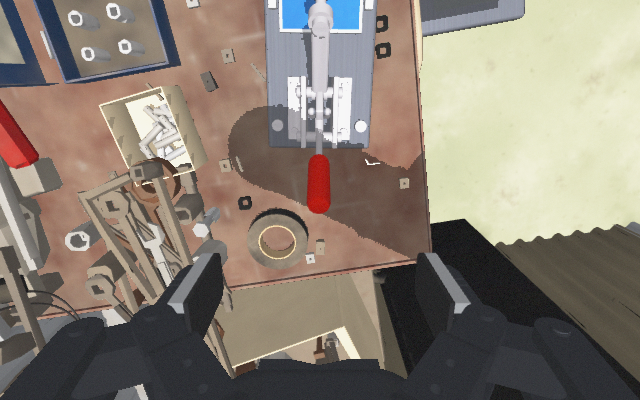

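The wrist view shows the handle centred (tip ≈(319,213), root (319,155)). The base's +y corners at (268,147) and (369,147) are level, so the yaw is aligned.

```bash
python3 - <<'E'
from h import *
import json
from scipy.spatial.transform import Rotation as Ro
p=json.load(open("w1.json"))
a=ray("",(268,147),.012,p);b=ray("",(369,147),.012,p);d=b-a;print(a,b,np.linalg.norm(d),np.arctan2(-d[1],-d[0]))
th=np.arctan2(-d[1],-d[0]);m=(a+b)/2
y=np.array([-np.sin(th),np.cos(th),0]);hinge=m-y*.02;hinge[2]=.06;print("hinge",hinge,"origin",m-y*.11)
for q in(0,.04,.08,.15):
    e=1.17-q
    print(q,[proj("",hinge+r*(y*np.cos(e)+np.array([0,0,np.sin(e)])),p).round(1) for r in(.036,.075,.092)])
o=bot.get_obs();R=Ro.from_rotvec(o["orientation"]).as_matrix();print(R.round(3))
for q in(0.05,.4,.75,.95,1.14):
    e=1.17-q;g=hinge+.075*(y*np.cos(e)+np.array([0,0,np.sin(e)]));print(q,g,(R.T@(g-o["position"])*1000).round(1))
E
```

```text
[0.55569199 0.31928271 0.012     ] [0.4472139  0.33798753 0.012     ] 0.11007891138329251 -0.17075037468971624
hinge [0.49805451 0.30892597 0.06      ] origin [0.48276154 0.22023479 0.012     ]
0 [array([318.6, 157.7]), array([318.6, 187.4]), array([318.6, 202.6])]
0.04 [array([318.6, 159.1]), array([318.6, 190.3]), array([318.6, 206.2])]
0.08 [array([318.6, 160.4]), array([318.6, 193. ]), array([318.6, 209.5])]
0.15 [array([318.6, 162.5]), array([318.6, 197.5]), array([318.6, 214.9])]
[[-0.174 -0.985  0.   ]
 [-0.985  0.174 -0.003]
 [ 0.003 -0.001 -1.   ]]
0.05 [0.5036069  0.34112696 0.12750753] [ -5.2   4.9 175.6]
0.4 [0.50720366 0.36198625 0.11221014] [-26.4   5.  190.8]
0.75 [0.50969104 0.37641175 0.09058203] [-41.1   5.  212.4]
0.95 [0.51049148 0.38105388 0.07636722] [-45.8   5.1 226.6]
1.14 [0.51079291 0.38280203 0.06224966] [-47.7   5.1 240.8]
```

```bash
python3 -m crank '[[[0,0,0,-5,5,20,0.5],[0,0,0,0,0,30,0.5],[0,0,0,0,0,30,0.5],[0,0,0,0,0,25,0.5],[0,0,0,0,0,17,0.5],[0,0,0,0,0,0,0.5],[0,0,0,0,0,0,0.5]]]' 25
python3 - <<'E'
from h import *
cv2.imwrite("pics/w2.png",bot.camera("wrist")[:,:,::-1])
o=bot.get_obs();print(o["position"],o["wrist_force"])
E
```

```text
time: 2.4
position: [0.4983, 0.3464, 0.1811]
orientation: [2.023, -2.401, 0.001]
wrist_force: [0.9, 0.4, 0.5]
gripper_width: 0.497
grasp_force: 0.0
[0.49886466 0.34692422 0.18289487] [ 0.22608862 -0.83884056  0.09310522]
```

View pics/w2.png

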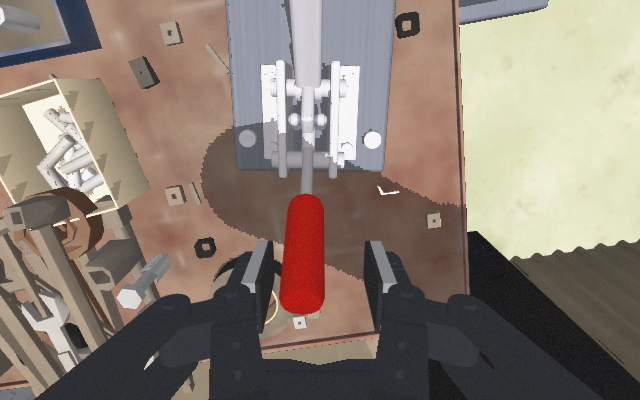

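The handle (lower end ≈(302,300)) is left of the gripper centre (≈318), so I'll shift back 5 mm and then close.

```bash
python3 -m crank '[[[0,0,0,4,-5.5,0,0.5],[0,0,0,0,0,0,0.5],[0,0,0,0,0,0,0.5],[0,0,0,0,0,0,0],[0,0,0,0,0,0,0],[0,0,0,0,0,0,0],[0,0,0,0,0,0,0],[0,0,0,0,0,0,0],[0,0,0,0,0,0,0]]]' 25
```

```text
time: 3.2
position: [0.504, 0.3419, 0.1825]
orientation: [-2.023, 2.401, -0.001]
wrist_force: [5.8, 0.0, 0.8]
gripper_width: 0.202
grasp_force: 26.1
```

```bash
python3 -m crank '[[[0,0,0,-7.8,0,4.4,0],[0,0,0,-7.3,0,5.3,0],[0,0,0,-6.6,0,6.1,0],[0,0,0,-5.8,0,6.9,0],[0,0,0,-4.9,0,7.5,0],[0,0,0,-4,0,8.1,0],[0,0,0,0,0,0,0],[0,0,0,0,0,0,0]]]'
```

```text
time: 3.87
position: [0.5107, 0.379, 0.1441]
orientation: [-2.022, 2.399, -0.001]
wrist_force: [7.9, 1.0, 1.3]
gripper_width: 0.197
grasp_force: 24.7
```

```bash
python3 -m crank '[[[0,0,0,-3,0,8.5,0],[0,0,0,-2,0,8.8,0],[0,0,0,-1,0,8.9,0],[0,0,0,0,0,3,0],[0,0,0,0,0,0,0],[0,0,0,0,0,0,0]]]'
```

```text
time: 4.37
position: [0.5118, 0.3853, 0.1147]
orientation: [-2.022, 2.398, 0.0]
wrist_force: [9.9, 3.6, -1.1]
gripper_width: 0.202
grasp_force: 24.4
```

```bash
python3 -m crank '[[[0,0,0,0,0,3,0],[0,0,0,0,0,2,0],[0,0,0,0,0,0,0],[0,0,0,0,0,0,0]]]'
```

```text
time: 4.7
position: [0.5119, 0.3851, 0.1107]
orientation: [-2.021, 2.398, -0.0]
wrist_force: [8.5, 1.5, 1.5]
gripper_width: 0.202
grasp_force: 24.6
```

```bash
python3 - <<'E'
from h import *
w=bot.camera("wrist")[:,:,::-1];s=bot.camera("scene")[:,:,::-1]
s=cv2.resize(s[150:230,190:300],(550,400),interpolation=2)[:,:250]
cv2.imwrite("pics/w3.png",np.hstack([w[:,120:520],cv2.resize(bot.camera("scene")[160:230,200:290,::-1],(400,311),interpolation=2)[0:311] if 0 else np.zeros((400,1,3),np.uint8),cv2.resize(bot.camera("scene")[150:230,205:284,::-1],(395,400),interpolation=2)]))
E
```

```text
(no output)
```

View pics/w3.png

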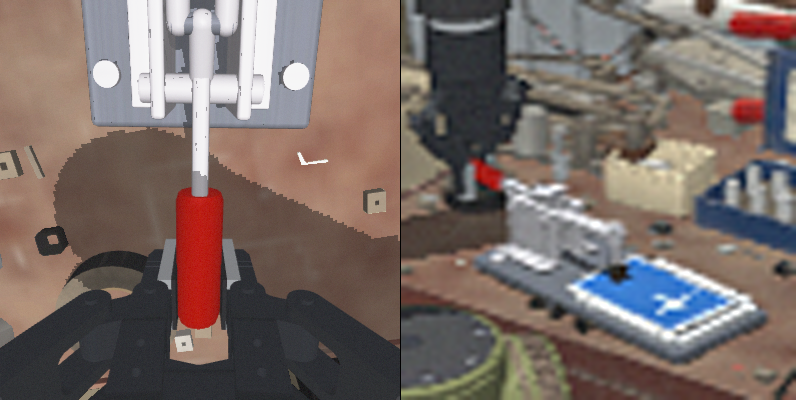

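The handle is down (wrist px tip (319,327), red root (319,188)) and the arm is on the plate. I'll check the angle.

```bash
python3 - <<'E'
from h import *
hinge=np.array([.49805,.30893,.06]);th=-.1708;y=np.array([-np.sin(th),np.cos(th),0])
for q in(.7,.8,.9,1.0,1.12):
    e=1.17-q
    print(q,[proj("wrist",hinge+r*(y*np.cos(e)+np.array([0,0,np.sin(e)]))).round(1).tolist() for r in(0,.036,.092)])
print(bot.get_obs()["position"])
E
```

```text
0.7 [[320.5, 85.1], [320.4, 189.3], [320.3, 373.8]]
0.8 [[320.5, 85.1], [320.4, 190.4], [320.2, 361.3]]
0.9 [[320.5, 85.1], [320.4, 190.4], [320.1, 348.1]]
1.0 [[320.5, 85.1], [320.4, 189.4], [320.1, 334.4]]
1.12 [[320.5, 85.1], [320.3, 187.0], [320.1, 317.6]]
[0.51189014 0.38515248 0.11069244]
```

```bash
python3 -m crank '[[[0,0,0,0,0,0,0.5],[0,0,0,0,0,0,0.5],[0,0,0,0,0,0,0.5],[0,0,0,0,0,0,0.5],[0,0,0,0,0,-30,0.5],[0,0,0,0,0,-35,0.5],[0,0,0,0,0,-35,0.5],[0,0,0,0,0,-25,0.5],[0,0,0,0,0,0,0.5],[0,0,0,0,0,0,0.5],[0,0,0,0,0,0,0.5]]]'
cat >> h.py <<'E'
def handle():
    hinge=np.array([.49805,.30893,.06]);th=-.1708;y=np.array([-np.sin(th),np.cos(th),0]);X=np.array([np.cos(th),np.sin(th),0])
    p=bot.camera_params("wrist");im=bot.camera("wrist").astype(int)
    m=(im[...,0]>110)&(im[...,1]<60)&(im[...,2]<60)
    n,l,s,c=cv2.connectedComponentsWithStats(m.astype(np.uint8));i=min(range(1,n),key=lambda i:np.hypot(*(c[i]-[320,190])) if s[i][4]>300 else 1e9)
    print("red bbox",s[i],c[i])
    A=np.linspace(0,2*np.pi,40)
    for q in(.75,.9,.95,1.0,1.05,1.12):
        e=1.17-q;d=y*np.cos(e)+np.array([0,0,np.sin(e)]);n=np.cross(X,d)
        P=np.array([proj("wrist",hinge+r*d+.009*(X*np.cos(a)+n*np.sin(a)),p) for r in(.036,.092) for a in A]);print(q,P.min(0).round(1),P.max(0).round(1))
E
python3 -c "from h import *;handle()"
```

```text
time: 5.77
position: [0.51, 0.3837, 0.2333]
orientation: [2.024, -2.401, -0.001]
wrist_force: [0.1, -0.7, -0.8]
gripper_width: 0.497
grasp_force: 0.0
red bbox [ 304  140   25   76 1775] [315.76394366 177.41577465]
0.75 [303.  133.5] [330.1 219.8]
0.9 [303.7 137.1] [329.4 220.1]
0.95 [303.8 138.1] [329.4 219.7]
1.0 [303.9 138.8] [329.3 219. ]
1.05 [304.  138.4] [329.2 218. ]
1.12 [304.1 137.3] [329.1 216.2]
```

Released, the handle stays at about 1.12 (bbox height 76 px, against 86 if it had sprung back). On to the punch.

```bash
python3 -m crank '[[[0,0,7,0,0,-9,1],[0,0,7,0,0,-9,1],[0,0,7,0,0,-9,1],[0,0,7,0,0,-9,1],[0,0,7,0,0,-9,1],[0,0,7,0,0,-9,1],[0,0,7,0,0,-9,1],[0,0,7,0,0,-9,1],[0,0,0,19,-32,0,1],[0,0,0,19,-32,0,1],[0,0,0,19,-32,0,1],[0,0,0,19,-32,0,1],[0,0,0,19,-32,0,1],[0,0,0,19,-32,0,1],[0,0,0,19,-32,0,1],[0,0,0,19,-32,0,1],[0,0,0,19,-32,0,1],[0,0,0,19,-32,0,1],[0,0,0,19,-32,0,1],[0,0,0,19,-32,0,1]]]'
python3 -m crank '[[[0,0,0,19,-32,0,1],[0,0,0,19,-32,0,1],[0,0,0,19,-32,0,1],[0,0,0,19,-32,0,1],[0,0,0,19,-32,0,1],[0,0,0,19,-32,0,1],[0,0,0,0,0,0,1],[0,0,0,0,0,0,1],[0,0,0,0,0,0,1]]]'
python3 - <<'E'
from h import *
import json
o=bot.get_obs();p=bot.camera_params("wrist");cv2.imwrite("pics/w4.png",bot.camera("wrist")[:,:,::-1])
json.dump({k:np.array(v).tolist() for k,v in p.items()},open("w4.json","w"))
print(o["position"],o["orientation"],o["qpos"])
E
```

```text
time: 7.48
position: [0.4594, -0.0616, 0.3051]
orientation: [0.66, -3.07, -0.0]
wrist_force: [1.3, -0.2, 0.3]
gripper_width: 1.0
grasp_force: 0.0
time: 8.23
position: [0.4349, -0.2819, 0.3051]
orientation: [0.658, -3.07, -0.002]
wrist_force: [0.1, 0.7, -1.1]
gripper_width: 1.005
grasp_force: 0.0
[ 0.43491084 -0.28186935  0.30508966] [ 6.57997404e-01 -3.06989672e+00 -1.89145961e-03] [-1.86365615e-01 -1.76596367e-01 -1.18934952e-01 -3.48916429e-04
 -1.63074064e+00 -9.62163399e-01]
```

View pics/w4.png

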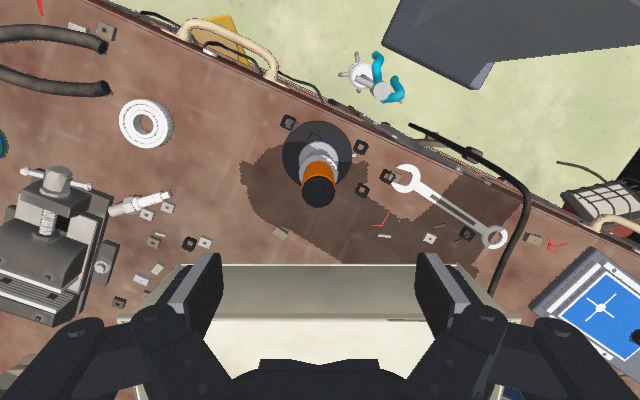

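The bin edge is horizontal, so the yaw suits it. The punch top is at about (318,191), the pad ellipse centre about (317,153), and the bin wall starts at row 265.

```bash
python3 - <<'E'
from h import *
import json
from scipy.spatial.transform import Rotation as Ro
p=json.load(open("w4.json"));im=cv2.imread("pics/w4.png")
o=bot.get_obs();R=Ro.from_rotvec(o["orientation"]).as_matrix()
h=cv2.cvtColor(im,cv2.COLOR_BGR2HSV);m=cv2.inRange(h,(5,180,100),(20,255,255));m[:150]=0;m[215:]=0
n,l,s,c=cv2.connectedComponentsWithStats(m);i=1+s[1:,4].argmax();print("orange",s[i],c[i])
for name,uv,z in(("top",(318.5,192),.127),("pad",(317.5,153.5),.006),("padL",(283,153),.006),("padR",(352,153),.006),("binwall",(318,265),.12),("spot",(601,308),.018)):
    X=ray("",uv,z,p);print(name,X.round(4),(R.T@(X-o["position"])*1000).round(1))
print(o["position"])
E
```

```text
orange [301 161  35  28 439] [318.02050114 171.35079727]
top [ 0.4366 -0.2801  0.127 ] [ -1.9   0.3 178.5]
pad [ 0.4317 -0.2832  0.006 ] [  3.6  -0.6 299.5]
padL [ 0.447  -0.3187  0.006 ] [  4.2 -39.2 299.5]
padR [ 0.4154 -0.2482  0.006 ] [  4.1  38.  299.6]
binwall [ 0.4993 -0.2524  0.12  ] [-70.5  -0.2 185.4]
spot [0.4639 0.1252 0.018 ] [-193.6  358.5  287.7]
[ 0.43518038 -0.28133907  0.3055119 ]
```

```bash
python3 -m crank '[[[0,0,0,-1.5,0,30,0.7],[0,0,0,0,0,36,0.7],[0,0,0,0,0,36,0.7],[0,0,0,0,0,30,0.7],[0,0,0,0,0,18,0.7],[0,0,0,0,0,7,0.7],[0,0,0,0,0,0,0.7],[0,0,0,0,0,0,0.7],[0,0,0,0,0,0,0.2],[0,0,0,0,0,0,0.2],[0,0,0,0,0,0,0.2],[0,0,0,0,0,0,0.2],[0,0,0,0,0,0,0.2],[0,0,0,0,0,0,0.2],[0,0,0,0,0,0,0.2],[0,0,0,0,0,0,0.2]]]' 60
```

```text
time: 9.62
position: [0.437, -0.2814, 0.1501]
orientation: [-0.66, 3.07, -0.001]
wrist_force: [2.3, 2.4, 3.9]
gripper_width: 0.314
grasp_force: 58.6
```

```bash
python3 -m crank '[[[0,0,0,0,0,-10,0.2],[0,0,0,0,0,-25,0.2],[0,0,0,0,0,-35,0.2],[0,0,0,0,0,-35,0.2],[0,0,0,0,0,-35,0.2],[0,0,0,0,0,-30,0.2],[0,0,0,-10,15,0,0.2],[0,0,0,-20,29,0,0.2],[0,0,0,-20,29,0,0.2],[0,0,0,-20,29,0,0.2],[0,0,0,-20,29,0,0.2],[0,0,0,-20,29,0,0.2],[0,0,0,-20,29,0,0.2],[0,0,0,-20,29,0,0.2],[0,0,0,-20,29,0,0.2],[0,0,0,-20,29,0,0.2],[0,0,0,-20,29,0,0.2],[0,0,0,-20,29,0,0.2],[0,0,0,-20,29,0,0.2],[0,0,0,0,10,0,0.2]]]'
python3 -m crank '[[[0,0,0,0,0,20,0.2],[0,0,0,0,0,30,0.2],[0,0,0,0,0,20,0.2],[0,0,0,0,0,0,0.2],[0,0,0,0,0,0,0.2],[0,0,0,0,0,0,0.2]]]'
python3 - <<'E'
from h import *
import json
o=bot.get_obs();p=bot.camera_params("wrist");cv2.imwrite("pics/w5.png",bot.camera("wrist")[:,:,::-1])
json.dump({k:np.array(v).tolist() for k,v in p.items()},open("w5.json","w"))
print(o["position"],o["orientation"],o["qpos"],o["wrist_force"])
E
```

```text
time: 11.28
position: [0.5112, 0.1652, 0.3164]
orientation: [0.662, -3.065, 0.001]
wrist_force: [-0.3, -0.7, -4.8]
gripper_width: 0.314
grasp_force: 60.5
time: 11.78
position: [0.5117, 0.1611, 0.2509]
orientation: [-0.659, 3.071, -0.001]
wrist_force: [0.1, -0.2, -2.6]
gripper_width: 0.312
grasp_force: 60.2
[0.51165651 0.16112855 0.25085961] [-6.58925773e-01  3.07061433e+00 -1.10860394e-03] [ 6.80739072e-01 -1.30328201e-01 -1.76714773e-01  1.11671441e-03
 -1.52377117e+00 -1.82881741e+00] [ 0.08175571 -0.15478745 -2.55236805]
```

View pics/w5.png

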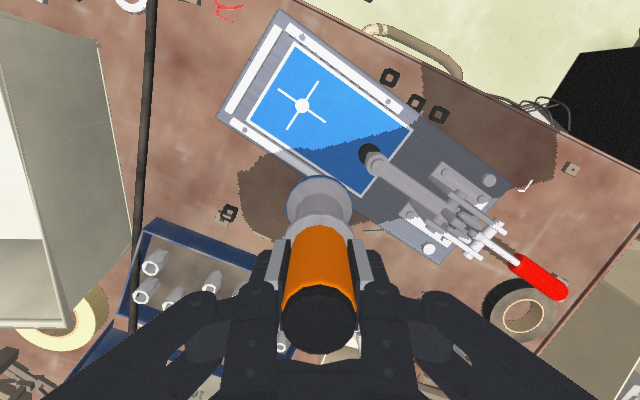

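The spot is at (302,105); the clamp pad is on the plate. The punch's foot rim spans columns 287–353 with its far edge at row ~176.

```bash
python3 - <<'E'
from h import *
import json
from scipy.spatial.transform import Rotation as Ro
p=json.load(open("w5.json"));im=cv2.imread("pics/w5.png")
o=bot.get_obs();R=Ro.from_rotvec(o["orientation"]).as_matrix();P=o["position"]
g=im[85:125,282:322];m=(g.min(2)>215).astype(np.uint8);m=cv2.morphologyEx(m,cv2.MORPH_OPEN,np.ones((5,5)))
n,l,s,c=cv2.connectedComponentsWithStats(m);i=1+s[1:,4].argmax();uv=c[i]+[282,85];print("spot px",uv,s[i])
X=ray("",uv,.018,p);print("spot",X,(R.T@(X-P)*1000).round(1))
a=np.linspace(0,2*np.pi,60)
for z in(.138,.142):
  for x in(-.002,0,.002):
    C=np.array([proj("",P+R@np.array([x+.022*np.cos(t),.022*np.sin(t),z]),p) for t in a]);print(z,x,C.min(0).round(1),C.max(0).round(1))
g=cv2.cvtColor(im,cv2.COLOR_BGR2HSV)[165:230,270:370]
b=cv2.inRange(g,(95,60,20),(130,255,200));
print("blue band col320:",[165+k for k in range(25) if b[k,50]], "row200 cols",[270+k for k in range(100) if b[35,k]])
print(im[170:185,320].tolist())
E
```

```text
spot px [301.84615385 105.30769231] [ 14  14  13  14 156]
spot [0.46331452 0.12384922 0.018     ] [ 60.1 -14.2 233.3]
0.138 -0.002 [284.8 179.1] [351. 241.]
0.138 0 [284.7 176.1] [351.1 238.3]
0.138 0.002 [284.6 173.1] [351.2 235.6]
0.142 -0.002 [285.4 177.5] [350.5 238.4]
0.142 0 [285.3 174.5] [350.5 235.7]
0.142 0.002 [285.2 171.5] [350.6 233.1]
blue band col320: [165, 166, 167, 175, 176, 177] row200 cols [287]
[[189, 185, 186], [121, 116, 113], [106, 99, 96], [134, 131, 129], [139, 135, 134], [121, 86, 58], [126, 82, 51], [140, 111, 91], [146, 141, 142], [154, 148, 149], [153, 148, 152], [154, 152, 154], [155, 151, 153], [158, 153, 155], [156, 150, 154]]
```

```bash
python3 -m crank '[[[0,0,0,15,-4,0,0.2],[0,0,0,20,-5,0,0.2],[0,0,0,15,-4,0,0.2],[0,0,0,10,-2,10,0.2],[0,0,0,0,0,25,0.2],[0,0,0,0,0,25,0.2],[0,0,0,0,0,15,0.2],[0,0,0,0,0,5,0.2],[0,0,0,0,0,0,0.2],[0,0,0,0,0,0,0.2],[0,0,0,0,0,0,0.2]]]'
python3 - <<'E'
from h import *
import json
from scipy.spatial.transform import Rotation as Ro
o=bot.get_obs();p=bot.camera_params("wrist");im=bot.camera("wrist")[:,:,::-1];json.dump({k:np.array(v).tolist() for k,v in p.items()},open("w6.json","w"))
cv2.imwrite("pics/w6full.png",im);cv2.imwrite("pics/w6.png",cv2.resize(im[110:290,200:440],(800,600),interpolation=2))
X=np.array([.46331,.12385,.018]);R=Ro.from_rotvec(o["orientation"]).as_matrix();print(o["position"],(R.T@(X-o["position"])*1000).round(1))
print("spot centre px",proj("",X,p),"foot centre px",proj("",o["position"]+R@[0,0,.142],p))
E
```

```text
time: 12.75
position: [0.4636, 0.1235, 0.1716]
orientation: [-0.659, 3.068, 0.001]
wrist_force: [0.5, -0.1, -3.3]
gripper_width: 0.313
grasp_force: 60.4
[0.46361599 0.12349006 0.17162042] [  0.6   0.5 153.6]
spot centre px [318.31753891 198.63467289] foot centre px [317.62308047 205.22231949]
```

View pics/w6.png

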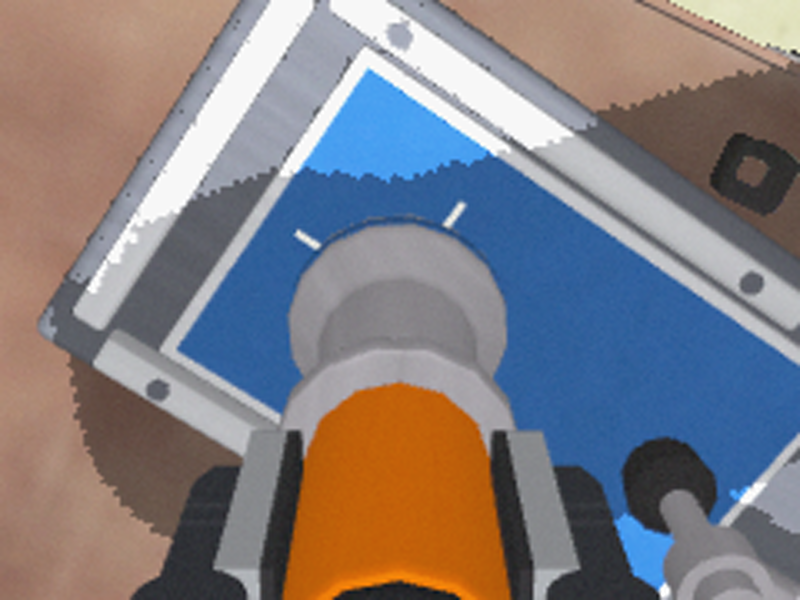

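Cross-line tips are visible at full px (289.7,180.2) and (338.6,171.5) around the foot. I'll compute the centre from them.

```bash
python3 - <<'E'
from h import *
import json
from scipy.spatial.transform import Rotation as Ro
p=json.load(open("w6.json"));o=bot.get_obs();R=Ro.from_rotvec(o["orientation"]).as_matrix()
th=-.1708;x=np.array([np.cos(th),np.sin(th),0]);y=np.array([-np.sin(th),np.cos(th),0])
a=ray("",(289.7,180.2),.018,p);b=ray("",(338.6,171.5),.018,p);print(np.linalg.norm(a-b))
for c in(a+.025*y,b+.025*x):print(c,(R.T@(c-o["position"])*1000).round(1))
t=np.linspace(0,2*np.pi,80)
C=np.array([proj("",o["position"]+R@np.array([.022*np.cos(k),.022*np.sin(k),.142]),p) for k in t]);print("foot pred",C.min(0),C.max(0),"seen left",200+289*.3,"right",200+506*.3,"top",110+216*.3)
E
```

```text
0.034416597963560974
[0.46331719 0.12478771 0.018     ] [1.000e-01 1.200e+00 1.534e+02]
[0.46413159 0.12421152 0.018     ] [ -0.4   0.4 153.4]
foot pred [285.16120549 173.36487283] [350.31486122 234.48772502] seen left 286.7 right 351.79999999999995 top 174.8
```

Aligned within about 1 mm. I'll lower it to contact.

```bash
python3 -m crank '[[[0,0,0,0.5,0,4,0.2],[0,0,0,0,0,2,0.2],[0,0,0,0,0,1.5,0.2],[0,0,0,0,0,1,0.2],[0,0,0,0,0,0,0.2],[0,0,0,0,0,0,0.2]]]'
python3 -m crank '[[[0,0,0,0,0,1,0.2],[0,0,0,0,0,1,0.2],[0,0,0,0,0,0,0.2],[0,0,0,0,0,0,0.2]]]'
```

```text
time: 13.3
position: [0.4626, 0.1231, 0.1619]
orientation: [-0.66, 3.07, 0.0]
wrist_force: [-3.4, 1.1, 4.4]
gripper_width: 0.313
grasp_force: 61.0
time: 13.63
position: [0.4626, 0.1231, 0.1599]
orientation: [-0.66, 3.07, 0.0]
wrist_force: [-3.6, 0.3, 6.8]
gripper_width: 0.31
grasp_force: 61.3
```

```bash
python3 -m crank '[[[0,0,0,0,0,1.5,0.2],[0,0,0,0,0,1.5,0.2],[0,0,0,0,0,1.5,0.2],[0,0,0,0,0,1,0.2],[0,0,0,0,0,0,0.2],[0,0,0,0,0,0,0.2]]]'
```

```text
time: 14.13
position: [0.4627, 0.1232, 0.1554]
orientation: [-0.66, 3.069, 0.0]
wrist_force: [-6.4, 0.7, 11.4]
gripper_width: 0.31
grasp_force: 61.9
```

```bash
python3 -m crank '[[[0,0,0,0.4,0,1.5,0.2],[0,0,0,0,0,1,0.2],[0,0,0,0,0,0,0.2]]]'
```

```text
time: 14.38
position: [0.4626, 0.1231, 0.1534]
orientation: [-0.66, 3.068, 0.0]
wrist_force: [-6.3, 1.8, 12.5]
gripper_width: 0.314
grasp_force: 62.2
```

```bash
python3 -m crank '[[[0,0,0,0.3,0,1,0.2],[0,0,0,0,0,0.5,0.2],[0,0,0,0,0,0,0.2],[0,0,0,0,0,0,0.2],[0,0,0,0,0,0,0.2]]]'
```

```text
time: 14.8
position: [0.4626, 0.1231, 0.1532]
orientation: [-0.66, 3.067, 0.001]
wrist_force: [-8.7, 0.4, 17.9]
gripper_width: 0.312
grasp_force: 62.7
```

```bash
python3 -m crank '[[[0,0,0,0,0,-3,0.2],[0,0,0,0,0,-4,0.2],[0,0,0,0,0,-4,0.2],[0,0,0,0,0,-5,0.2],[0,0,0,0,0,-10,0.2],[0,0,0,0,0,-25,0.2],[0,0,0,0,0,-35,0.2],[0,0,0,0,0,-35,0.2],[0,0,0,0,0,-30,0.2],[0,0,0,0,0,-10,0.2],[0,0,0,0,0,0,0.2],[0,0,0,0,0,0,0.2]]]'
python3 - <<'E'
from h import *
from scipy.spatial.transform import Rotation as Ro
o=bot.get_obs();R=Ro.from_rotvec(o["orientation"]).as_matrix();print(R.round(4))
print((R.T@(np.array([.4370,-.2814,o["position"][2]])-o["position"])*1000).round(1))
E
```

```text
time: 15.8
position: [0.4614, 0.1228, 0.3088]
orientation: [0.659, -3.07, -0.0]
wrist_force: [-0.0, 1.2, -4.7]
gripper_width: 0.317
grasp_force: 60.7
[[-9.118e-01 -4.106e-01 -2.000e-03]
 [-4.106e-01  9.118e-01 -1.000e-04]
 [ 1.900e-03  7.000e-04 -1.000e+00]]
[ 1.882e+02 -3.586e+02  1.000e-01]
```

```bash
python3 -m crank '[[[0,0,0,8,-15,0,0.2],[0,0,0,16,-30,0,0.2],[0,0,0,16,-30,0,0.2],[0,0,0,16,-30,0,0.2],[0,0,0,16,-30,0,0.2],[0,0,0,16,-30,0,0.2],[0,0,0,16,-30,0,0.2],[0,0,0,16,-30,0,0.2],[0,0,0,16,-30,0,0.2],[0,0,0,16,-30,0,0.2],[0,0,0,16,-30,0,0.2],[0,0,0,16,-30,0,0.2],[0,0,0,6,-13,0,0.2],[0,0,0,0,0,0,0.2],[0,0,0,0,0,0,0.2],[0,0,0,0,0,0,0.2]]]'
python3 - <<'E'
from h import *
from scipy.spatial.transform import Rotation as Ro
o=bot.get_obs();R=Ro.from_rotvec(o["orientation"]).as_matrix();print(o["position"],(R.T@(np.array([.435,-.282,.1505])-o["position"])*1000).round(1))
E
```

```text
time: 17.13
position: [0.4351, -0.2812, 0.3083]
orientation: [0.659, -3.069, -0.003]
wrist_force: [0.8, -0.2, -3.1]
gripper_width: 0.317
grasp_force: 60.5
[ 0.4351407  -0.28124377  0.30831659] [ 1.000e-01 -1.000e+00  1.578e+02]
```

```bash
python3 -m crank '[[[0,0,0,0,-1,20,0.2],[0,0,0,0,0,32,0.2],[0,0,0,0,0,35,0.2],[0,0,0,0,0,32,0.2],[0,0,0,0,0,20,0.2],[0,0,0,0,0,10,0.2],[0,0,0,0,0,4,0.2],[0,0,0,0,0,2,0.2],[0,0,0,0,0,0,0.2],[0,0,0,0,0,0,0.2]]]'
python3 -m crank '[[[0,0,0,0,0,1.5,0.2],[0,0,0,0,0,1,0.2],[0,0,0,0,0,0,0.2],[0,0,0,0,0,0,0.2]]]'
```

```text
time: 17.97
position: [0.4366, -0.2828, 0.1572]
orientation: [-0.66, 3.069, -0.003]
wrist_force: [-0.0, -0.3, -2.9]
gripper_width: 0.312
grasp_force: 60.4
time: 18.3
position: [0.4358, -0.2828, 0.1531]
orientation: [-0.659, 3.071, -0.0]
wrist_force: [1.0, -0.9, -3.6]
gripper_width: 0.311
grasp_force: 60.4
```

```bash
python3 -m crank '[[[0,0,0,0,0,1,0.2],[0,0,0,0,0,1,0.2],[0,0,0,0,0,0.7,0.2],[0,0,0,0,0,0,0.2],[0,0,0,0,0,0,0.2],[0,0,0,0,0,0,0.2]]]'
```

```text
time: 18.8
position: [0.4359, -0.2828, 0.1509]
orientation: [-0.66, 3.071, -0.001]
wrist_force: [-1.4, 1.6, 3.5]
gripper_width: 0.311
grasp_force: 61.2
```

```bash
python3 -m crank '[[[0,0,0,0,0,0,0.4],[0,0,0,0,0,0,0.5],[0,0,0,0,0,0,0.6],[0,0,0,0,0,0,0.7],[0,0,0,0,0,0,0.7],[0,0,0,0,0,0,0.7],[0,0,0,0,0,0,0.7],[0,0,0,0,0,-10,0.7],[0,0,0,0,0,-25,0.7],[0,0,0,0,0,-35,0.7],[0,0,0,0,0,-35,0.7],[0,0,0,0,0,-30,0.7],[0,0,0,0,0,-20,0.7],[0,0,0,0,0,0,0.7],[0,0,0,0,0,0,0.7]]]'
python3 - <<'E'
from h import *
w=bot.camera("wrist")[:,:,::-1];t=bot.camera("top")[:,:,::-1]
cv2.imwrite("pics/f.png",np.vstack([w[90:350,100:640],cv2.resize(t[188:243,165:300],(540,220),interpolation=2)]))
E
```

```text
time: 20.05
position: [0.4361, -0.2828, 0.3073]
orientation: [-0.659, 3.069, -0.002]
wrist_force: [0.2, -0.4, -0.8]
gripper_width: 0.704
grasp_force: 0.0
```

View pics/f.png

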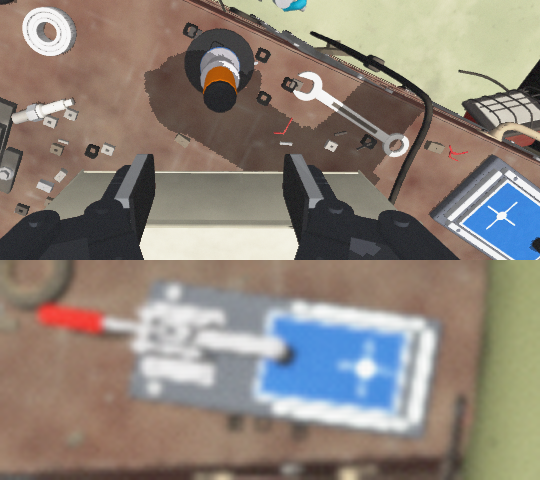

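The punch stands upright on its pad, the wrench and bearing haven't moved, and the clamp is closed on the plate. Handing in.

```bash
python3 -c "
from rig import bot
print(bot.close_job())"
```

```text
the job is handed in; nothing more can be done
None
```

I handed the job in at about 20 s: the clamp is closed on the plate, the punch was pressed to its stop on the white spot (about 18 N, lined up within about 1 mm), and it now stands upright on its pad. I inferred the mark from the force and travel readings, since the pictures were too coarse to show it.

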